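# Close the blue filler cap of the steriliser's water tank

## Robot

A 6-joint arm with a two-finger parallel gripper is mounted at the origin on the work surface. World frame = base frame: x ahead of the robot, y to its left, z up, the work surface at z = 0. Lengths are in m, angles in rad, forces in N, time in s.
With the tool pointing down it reaches from about 0.375 to 0.925 m from the base axis. Payload 5.7 kg.
Tool frame: the origin (TCP) lies midway between the tips of the shut fingers; the grasp point (between the pads) lies 19 mm behind it; z points along the fingers, x is the direction in which the jaws open and shut, and the axes are right-handed (so a half turn about z gives the same grasp; the last joint's range is limited). The gripper opens to 88 mm and grips with 3 to 60 N. Pads are 20 mm wide; open, the fingers measure 115 mm over their backs; the gripper's body (75 mm by 178 mm) begins 61 mm behind the grasp point.
Start: joints at [1.214, 0.359, 1.51, -0, 1.272, -0.115], TCP at [0.144, 0.583, 0.223] pointing down, gripper open.
Joint ranges: [-2.97, 2.97], [-1.01, 2.36], [0.21, 2.38], [-0.96, 4.11], [0.2, 2.71], [-2.98, 2.98]. Speed limits (rad/s): [2.39, 2.39, 3.14, 3.14, 3.14, 3.14].

## Interface

Orientations are given as a unit quaternion [x, y, z, w].
In Python, from bench import move_ptp, servo_line, goto_joints, move_gripper, sleep, inverse_kinematics, capture, PlanningError, close_job, spot_in, silhouettes, current_clock, current_joint_pos, current_qvel, current_joint_torque, current_position, current_orientation, current_force, current_torque, current_finger_gap gives the robot as it stands. Calls block until the motion is done:
- move_ptp(position, orientation): joint-space move of the TCP to a pose.
- servo_line(position, orientation=None, rate=0.15, contact_N=None): straight line of the TCP; orientation=None keeps the orientation; rate is the mean speed in m/s. With contact_N (N) it stops when the force on the tool has changed by that much, and returns True; else False.
- goto_joints(angles): joint-space move.
- move_gripper(opening): finger opening in m; the grip force is fixed at half the most; returns when the fingers have stopped.
- sleep(seconds).
- inverse_kinematics(position, orientation): joint angles nearest the present ones, or None.
- capture(name): name is "scene" or "top" or "wrist"; returns a dict with "image" (420x560x3 uint8, blue, green, red), "range_z" (420x560 float32, m along the optical axis (not along the pixel's ray), 0 where there is no reading), "intrinsics" (3x3 intrinsics, pixels), "R" (3x3) and "t" (3): a world point X has camera coordinates R X + t. Camera axes: x right, y down, z forward; pixel columns grow to the right and rows downward; lengths in m; the calibration is good to about 2 mm. A picture is of the moment at which its call begins.
A pose or a line that the arm cannot do raises PlanningError and nothing moves.
- close_job(): hands the job in, once; it reports no verdict.
Trained networks look in the newest picture that a camera, given by its name, has taken for a name from the list of things; names that differ only in an ending like _2 or _b are one class to them, and where a whole thing is asked for, a point or a joint stands for the part that bears it (a point fixed in the world has none). Each returns a list of dicts, best first, with "conf" (0 to 1); they miss things now and then, are a little off and sometimes report something else, mostly with a low value. They report only what shows in the picture. A call takes as long as a camera call. They do not tell look-alikes from the thing itself.
- spot_in(camera, query): "xy" ([column, row] in pixels, amid what is visible of it).
- silhouettes(camera, query): "region" (420x560 bool, what is visible of it) and "xy" ([column, row] in pixels, amid what is visible of it).
Readings, each from a call of its own:
- current_clock(): time.
- current_joint_pos(): joint angles.
- current_qvel(): joint speeds.
- current_joint_torque(): joint torques, N m.
- current_position(): TCP position.
- current_orientation(): TCP orientation.
- current_force(): force on the tool from outside, world axes, zero at the start.
- current_torque(): the same for the moment, N m.
- current_finger_gap(): finger opening in m.
Only numpy, scipy, OpenCV 4.12 (cv2) and the standard library are available. Lean on these libraries where they do the work, as an engineer would, in place of code of your own. Each camera call takes 0.05 s, during which the arm holds its last target.

## Task

The blue cap of the white water tank sits too high, resting on top of its thread. Turn it backward (anticlockwise seen from above) until it can drop into the start of the thread, then turn it forward (clockwise) until it is fully home, and let go. The grey cap is already closed: leave it alone.

Things in the scene. Friction and masses are not known exactly. Their poses are not given: they have to be found in the camera images.
- blue_cap_grip (a point): Blue loose cap, 70 mm across, 0.09 kg, skirt 16 mm deep. On its flat top stands a grip bar 56 mm long (cap's x), 12 mm thick (cap's y), 40 mm high. Point: on the cap's axis in the bar, 15 mm below the bar's top, 25 mm above the flat top; cap's axes, z up. Starts 39 mm above blue_neck_mouth, resting on the thread; dropped or home it is 30 mm above it. 3 mm sideways play.
- blue_cap_end (a point): End of the blue cap's bar with a small white dot on top: 28 mm from blue_cap_grip along the cap's +x, same height and axes. At the start the bar's yaw is between 2 degrees anticlockwise and 35 degrees clockwise of the home line. At the thread start the cap falls 9 mm if let go; if held, lower it with the hand (5 N is plenty).
- blue_neck_mouth (a point): Top centre of the blue cap's fixed neck, 24 mm above the white tank's 110 mm high top, hidden by the cap; blue collar 96 mm across. z up. Its x is the home line (two yellow marks): home, the cap has the neck's yaw, with a stop 2 degrees further clockwise. Thread start (two white marks): cap yawed 50 degrees anticlockwise (from above, +yaw) of home, good to 15 degrees either way.
- grey_cap_grip (a point): The same point of the grey cap, which is alike in shape and already screwed home on the tank's other neck (grey collar), 170 mm from the blue one. Leave it alone.
Things that resemble listed ones, but are neither listed nor needed, are in the scene too. Leave any orange look-alike of the part that bears blue_cap_grip alone.

How it is judged:
On the way:
1. the blue cap, turned backward, has dropped into the start of the thread (z of blue_cap_grip in the frame of blue_neck_mouth below 0.034 m and horizontal distance between blue_cap_grip and blue_neck_mouth below 0.01 m and angle between the x axis of blue_cap_end and the x axis of blue_neck_mouth, either way round above 0.4 rad and y of blue_cap_end in the frame of blue_neck_mouth above 0 m), for 0.1 s.
At the end, for the whole second after the job is handed in: The blue cap is down on its neck (its point less than 34 mm above the neck's mouth and within 10 mm of its axis), level within about 8 degrees, its bar within 12 degrees of the home line with the dotted end to the neck's +x, released; the grey cap is within 15 mm of where it was (z of blue_cap_grip in the frame of blue_neck_mouth below 0.034 m and horizontal distance between blue_cap_grip and blue_neck_mouth below 0.01 m and angle between the x axis of blue_cap_end and the x axis of blue_neck_mouth, either way round below 0.21 rad and x of blue_cap_end in the frame of blue_neck_mouth above 0 m and angle between blue_cap_grip's own z axis and vertical below 0.15 rad and distance of grey_cap_grip from where it was at the start of the episode below 0.015 m); the robot touches nothing.
It fails at once if the grey cap is pulled off or knocked away (distance of grey_cap_grip from where it was at the start of the episode above 0.015 m).
It also fails if it takes over 40 s, if anything falls off the work surface, if the arm or the gripper's body presses on something with over 40 N, if the wrist force passes 120 N, or if a joint passes its speed limit or range.

## Working session

There is one attempt and no reset: what is moved stays moved. The work goes in short steps, each a Python script; the robot and the scene stay as the last script left them, time stands still between calls to the robot, and variables do not carry over. Pictures are saved under pics/ and viewed, and the job is handed in when it is done.

```bash
mkdir -p pics; ls
python3 - <<'E'
from bench import *
import cv2
print(current_clock())
for c in ["scene","top"]:
    d=capture(c); cv2.imwrite(f"pics/{c}0.png",d["image"])
    for n in ["blue_cap_grip","blue_cap_end","grey_cap_grip","blue_neck_mouth"]:
        print(c,n,[(s["conf"],s["xy"]) for s in spot_in(c,n)][:4])
    import pickle; pickle.dump(d,open(f"{c}0.pkl","wb"))
E
```

```text
pics
0.0
scene blue_cap_grip [(0.83, [160.6, 267.7]), (0.62, [264.0, 248.6]), (0.62, [257.3, 405.1])]
scene blue_cap_end [(0.78, [263.5, 250.9]), (0.75, [157.9, 266.8]), (0.69, [259.2, 405.4])]
scene grey_cap_grip [(0.61, [328.0, 207.4]), (0.29, [265.4, 248.6])]
scene blue_neck_mouth [(0.64, [266.0, 271.9])]
top blue_cap_grip [(0.95, [349.7, 282.5]), (0.93, [325.2, 192.5]), (0.66, [382.5, 160.6])]
top blue_cap_end [(0.95, [385.8, 162.3]), (0.79, [328.3, 189.8]), (0.79, [351.6, 278.0])]
top grey_cap_grip [(0.58, [261.1, 182.0])]
top blue_neck_mouth [(0.85, [321.0, 202.9])]
```

View pics/scene0.png

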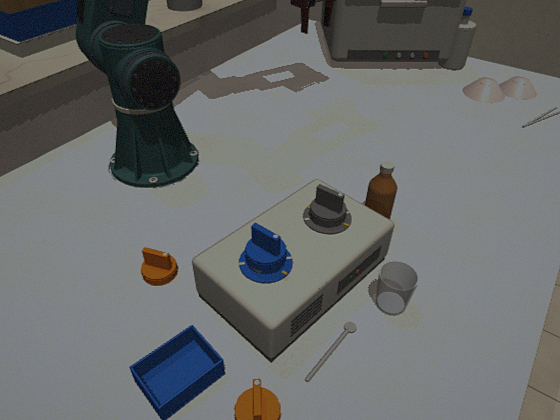

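View pics/top0.png

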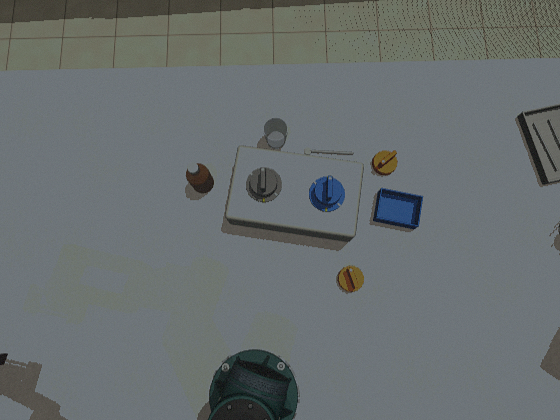

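The scene and top pictures show the blue cap at top (327,193), the grey cap at (263,183), and orange look-alikes at (350,280) and (385,162). Next I'll measure them and zoom in.

```bash
cat > h.py <<'E'
import numpy as np, cv2
def pt(d,u,v,z=None):
    K,R,t=d["intrinsics"],d["R"],d["t"]
    r=np.linalg.inv(K)@[u,v,1.]
    C=-R.T@t; w=R.T@r
    if z is None: return C+w*d["range_z"][int(round(v)),int(round(u))]
    return C+w*(z-C[2])/w[2]
def cloud(d):
    v,u=np.mgrid[:420,:560]; Z=d["range_z"]; K=d["intrinsics"]
    P=np.stack([(u-K[0,2])/K[0,0]*Z,(v-K[1,2])/K[1,1]*Z,Z],-1)
    return (P-d["t"])@d["R"]
E
python3 - <<'E'
import pickle
from h import *
d=pickle.load(open("top0.pkl","rb")); s=pickle.load(open("scene0.pkl","rb"))
for u,v in [(327,193),(263,183),(350,280),(385,162)]: print(u,v,pt(d,u,v).round(3))
print((-d["R"].T@d["t"]).round(3),(-s["R"].T@s["t"]).round(3))
a=cv2.resize(d["image"][140:250,210:370],None,fx=5,fy=5,interpolation=cv2.INTER_CUBIC)
cv2.imwrite("pics/top0z.png",cv2.convertScaleAbs(a,alpha=1.3))
a=cv2.resize(s["image"][170:320,190:390],None,fx=4,fy=4,interpolation=cv2.INTER_CUBIC)
cv2.imwrite("pics/scene0z.png",cv2.convertScaleAbs(a,alpha=1.3))
E
```

```text
327 193 [ 0.504 -0.198  0.187]
263 183 [ 0.536 -0.04   0.178]
350 280 [ 0.297 -0.267  0.03 ]
385 162 [ 0.623 -0.38   0.06 ]
[ 0.239 -0.087  1.206] [ 0.83  -0.639  0.699]
```

View pics/top0z.png

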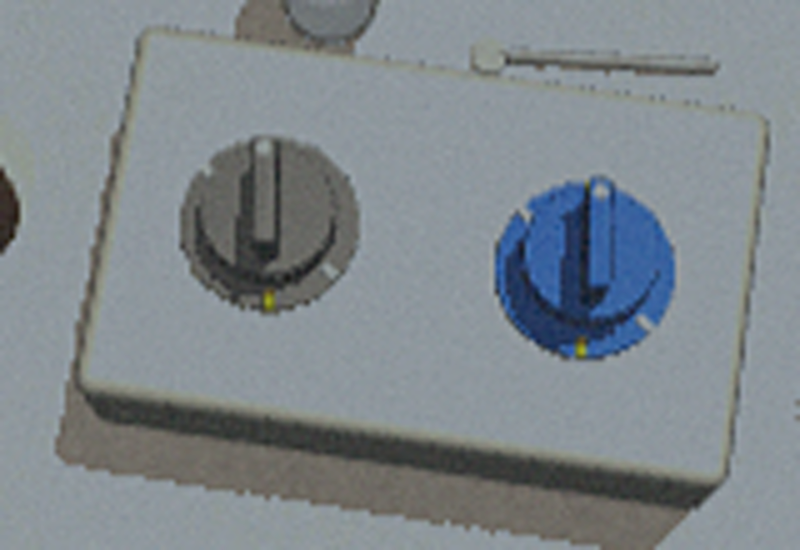

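View pics/scene0z.png

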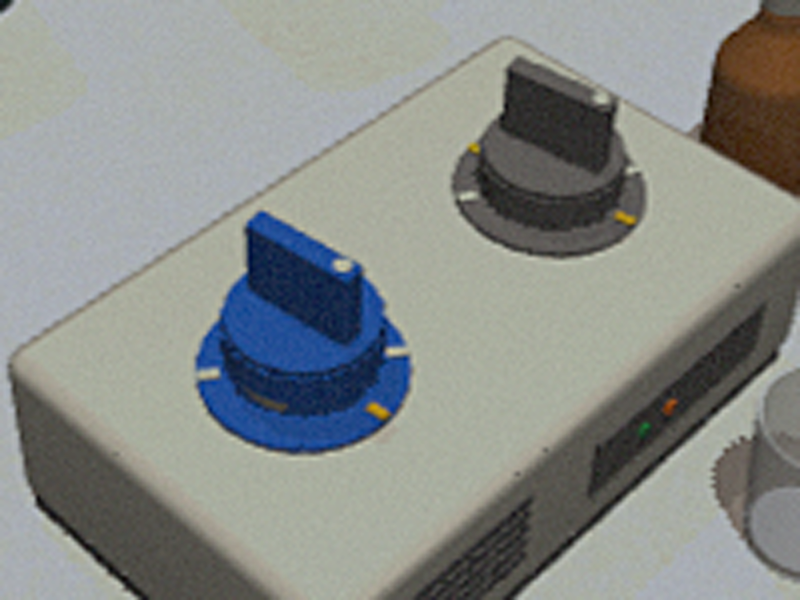

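The zooms show the dotted end of the blue bar pointing image-up in the top view. Yellow marks sit at about top px (326,209) and scene px (284,273). White marks are at top px (316,183) and (339,205). Next I'll turn these into positions.

Run:
```python
import pickle
from h import *
from bench import *
d=pickle.load(open("top0.pkl","rb")); s=pickle.load(open("scene0.pkl","rb"))
z=.116
print("measured collar z",pt(d,339,204.6),pt(s,284.5,272.7))
wa,wb=pt(d,315.6,183.2,z),pt(d,339,204.6,z); y=pt(d,326.2,209.4,z)
print("top",wa,wb,(wa+wb)/2,y, "wyaw",np.degrees(np.arctan2(*(wa-wb)[[1,0]])),"dist",np.linalg.norm(wa-wb))
wc,wd=pt(s,242,263.5,z),pt(s,289.5,258,z); y2=pt(s,284.5,272.7,z)
print("scene",wc,wd,(wc+wd)/2,y2)
c=(wa+wb)/2
print("yaw y top",np.degrees(np.arctan2(*(c-y)[[1,0]])),"scene",np.degrees(np.arctan2(*(y2-(wc+wd)/2)[[1,0]])))
for n,(D) in {"top":d,"scene":s}.items():
    P=cloud(D); im=D["image"].astype(int)
    m=(P[...,2]>.182)&(np.hypot(P[...,0]-.505,P[...,1]+.2)<.06)
    q=P[m]; xy=q[:,:2]; mu=xy.mean(0); w,v=np.linalg.eigh(np.cov((xy-mu).T))
    print(n,m.sum(),q.mean(0),"bar yaw",np.degrees(np.arctan(v[1,1]/v[0,1])),"zmed",np.median(q[:,2]),np.sqrt(w))
print("dot top",pt(d,210+601/5,140+188/5,.188),"scene",pt(s,190+343/4,170+265/4,.188))
```

```text
measured collar z [ 0.49020595 -0.23625846  0.11521956] [ 0.56376501 -0.21216798  0.11741659]
top [ 0.55014178 -0.17687836  0.116     ] [ 0.49002593 -0.2361517   0.116     ] [ 0.52008385 -0.20651503  0.116     ] [ 0.47793092 -0.20184234  0.116     ] wyaw 44.59567847971352 dist 0.08442301218168381
scene [ 0.49068531 -0.23660634  0.116     ] [ 0.5514022  -0.17760556  0.116     ] [ 0.52104375 -0.20710595  0.116     ] [ 0.56311501 -0.21112745  0.116     ]
yaw y top -6.325468050955436 scene -5.460187186118187
top 105 [ 0.52109396 -0.20391132  0.18783135] bar yaw -2.8468131716000054 zmed 0.1878887529037014 [0.00344174 0.01583515]
scene 223 [ 0.52170652 -0.20781436  0.186603  ] bar yaw -3.583482494838686 zmed 0.1872037770032827 [0.00365042 0.01625636]
dot top [ 0.54312878 -0.20795593  0.188     ] scene [ 0.54109782 -0.20736896  0.188     ]
```

```bash
cat >> h.py <<'E'
from scipy.spatial.transform import Rotation as Rn
def down(a_deg):
    a=np.radians(a_deg); x=np.array([np.cos(a),np.sin(a),0]); z=np.array([0,0,-1.]); y=np.cross(z,x)
    return Rn.from_matrix(np.stack([x,y,z],1)).as_quat()
C=np.array([0.5205,-0.2068]); HOME=-5.6
E
python3 - <<'E'
from bench import *
from h import *
for o in (90,-90):
    for b in (-4,20,46,60): 
        q=inverse_kinematics([*C,.157],down(b+o)); print(o,b,None if q is None else np.round(q,2))
p=current_position(); servo_line([p[0],p[1],.29],rate=.25)
best=None
for o in (90,-90):
    qa=inverse_kinematics([*C,.157],down(-15+o)); qb=inverse_kinematics([*C,.157],down(60+o))
    if qa is None or qb is None: continue
    m=max(abs(qa[5]),abs(qb[5])); 
    if best is None or m<best[0]: best=(m,o)
print(best)
o=best[1]
move_ptp([*C,.29],down(-4+o))
d=capture("wrist"); cv2.imwrite("pics/wrist1.png",d["image"])
import pickle; pickle.dump(d,open("w1.pkl","wb"))
print(current_clock(),current_joint_pos(),current_position())
E
```

```text
90 -4 [-0.5   0.37  1.67 -0.    1.1  -2.  ]
90 20 [-0.5   0.37  1.67 -0.    1.1  -2.42]
90 46 [-0.5   0.37  1.67 -0.    1.1  -2.88]
90 60 None
-90 -4 [-0.5   0.37  1.67 -0.    1.1   1.14]
-90 20 [-0.5   0.37  1.67 -0.    1.1   0.72]
-90 46 [-0.5   0.37  1.67 -0.    1.1   0.27]
-90 60 [-0.5   0.37  1.67 -0.    1.1   0.02]
(np.float64(1.331079041238981), -90)
4.0333 [-5.00382291e-01  2.46610325e-01  1.50358707e+00  1.60937648e-04
  1.39141448e+00  1.13898349e+00] [ 0.52073718 -0.20614219  0.28999648]
```

View pics/wrist1.png

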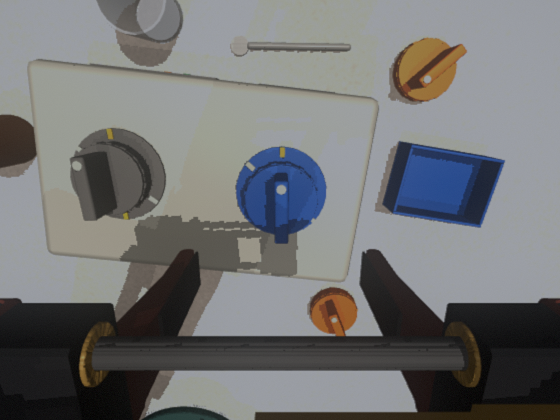

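The wrist view shows the dot at (281,189), the bar running straight down to (281,242), and the yellow mark at (283,152). White marks are at (251,166) and around (313,227).

Run:
```python
import pickle
from h import *
d=pickle.load(open("w1.pkl","rb"))
print("mark y",pt(d,282.7,152,.116),"w",pt(d,251,166.5,.116),"w2",pt(d,313,226.5,.116))
P=cloud(d); m=(P[...,2]>.184)&(np.hypot(P[...,0]-.52,P[...,1]+.207)<.06)
v,u=np.nonzero(m); q=np.array([pt(d,a,b,.188) for a,b in zip(u,v)])
(c,s,a)=cv2.minAreaRect(q[:,:2].astype(np.float32)); print(m.sum(),c,s,a,"dot",pt(d,281,189,.188))
```

```text
mark y [ 0.56114934 -0.21298436  0.116     ] w [ 0.54865099 -0.17961326  0.116     ] w2 [ 0.47902333 -0.24056246  0.116     ]
40535 (0.42044273018836975, -0.20505741238594055) (0.5414221286773682, 0.25441399216651917) 86.10992431640625 dot [ 0.54009442 -0.20957915  0.188     ]
```

Run:
```python
from bench import *
from h import *
C=np.array([.5203,-.2072])
print(servo_line([*C,.19],down(-94),rate=.15))
print(servo_line([*C,.156],down(-94),rate=.06,contact_N=8),current_position(),current_force())
move_gripper(0.0); print("gap",current_finger_gap(),current_force(),current_torque())
q=np.array(current_joint_pos())
for i in range(5):
    q[5]-=np.radians(10); goto_joints(q); print(current_joint_pos()[5],np.round(current_force(),1),np.round(current_torque(),2))
d=capture("scene"); cv2.imwrite("pics/s2.png",cv2.resize(d["image"][150:340,140:400],None,fx=3,fy=3))
print(current_clock(),current_position(),current_finger_gap())
```

```text
False
False [ 0.52032758 -0.20721896  0.15589239] [0.36885651 0.54707221 0.38518219]
gap 0.011932614418186535 [ 0.64676573 -0.31652288  0.13478236] [-0.01130362  0.1546361  -0.00616373]
0.9675581175109852 [ 0.  -1.1  0.5] [ 0.02  0.14 -0.  ]
0.7953876247281891 [0.4 0.2 0.6] [-0.04  0.16 -0.  ]
0.6218168664295938 [ 0.5 -0.9 -0.8] [-0.01  0.12  0.02]
0.44766590307363546 [ 0.1  0.4 -1. ] [-0.01  0.11  0.  ]
0.27327639128910963 [ 0.5 -1.  -2.5] [-0.04  0.1   0.01]
8.225 [ 0.52031246 -0.2071875   0.1559957 ] 0.011970650389160998
```

View pics/s2.png

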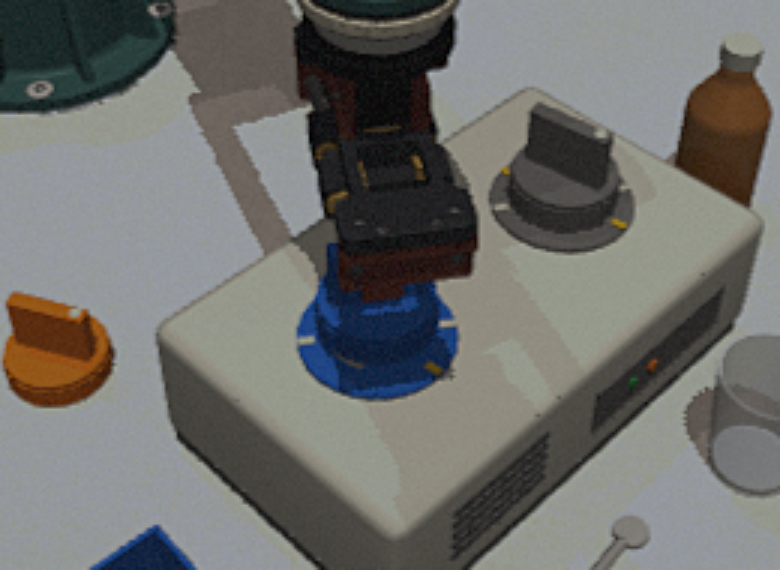

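The bar (hidden in the hand at about (370,270)) has turned with the gripper and the cap is still high. It's now about 51° anticlockwise of home, so I'll lower it.

Run:
```python
from bench import *
from h import *
p=current_position()
print(servo_line([p[0],p[1],p[2]-.0105],rate=.03,contact_N=6),current_position()-p if True else 0,current_force(),current_torque(),current_finger_gap())
sleep(.2); print(current_position()-p,current_force())
d=capture("scene"); cv2.imwrite("pics/s3.png",cv2.resize(d["image"][150:340,140:400],None,fx=3,fy=3))
print(current_clock())
```

```text
True [ 0.00021241 -0.00014336 -0.00924073] [-0.09258576  0.45639537  2.80596841] [-0.03583615  0.11440998  0.00726772] 0.011908388034960398
[ 0.0001947  -0.00010135 -0.00924812] [0.55838012 0.10189118 3.14178193]
8.825
```

View pics/s3.png

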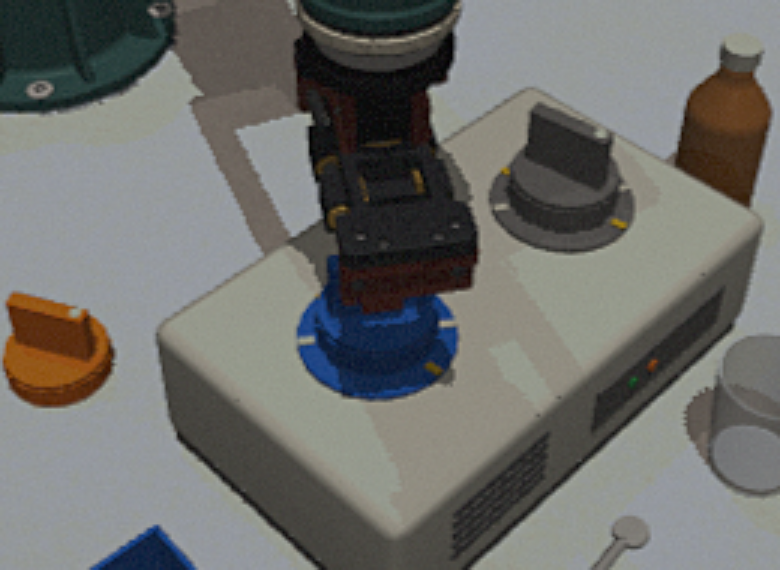

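The picture shows the cap lower on its collar, and it fell 9.2 mm before contact, so it has dropped in. I'll now turn it clockwise about 51.5° to home.

Run:
```python
from bench import *
from h import *
q=np.array(current_joint_pos()); q0=q[5]
for a in (12,24,36,45,49,51.5):
    q[5]=q0+np.radians(a); goto_joints(q); print(a,np.degrees(current_joint_pos()[5]-q0).round(1),np.round(current_force(),1),np.round(current_torque(),2),current_position()[2])
    if abs(current_torque()[2])>1.5: break
move_gripper(.04)
p=current_position(); print(p,current_finger_gap())
servo_line([p[0],p[1],.29],rate=.12)
import pickle
for c in ("scene","top","wrist"):
    d=capture(c); pickle.dump(d,open(c+"4.pkl","wb"))
    if c=="scene": cv2.imwrite("pics/s4.png",cv2.resize(d["image"][150:340,140:400],None,fx=3,fy=3))
    if c=="wrist": cv2.imwrite("pics/w4.png",d["image"])
print(current_clock())
```

```text
12 11.8 [-0.5 -0.3  3.2] [-0.04  0.13 -0.07] 0.14675967080117294
24 23.6 [0.1 0.1 3. ] [ 0.    0.19 -0.01] 0.14675718953356595
36 35.6 [-0.1  1.1  3.1] [ 0.04  0.2  -0.08] 0.14673074801103386
45 44.6 [-0.4  1.   3.2] [ 0.01  0.2  -0.02] 0.14676143247167672
49 48.7 [ 0.4 -0.3  3.5] [-0.02  0.23 -0.04] 0.14675702667656995
51.5 51.3 [ 0.1 -0.4  3.3] [ 0.    0.24 -0.06] 0.1467327123623678
[ 0.52046945 -0.20725153  0.14669657] 0.03999031465944272
12.675
```

View pics/s4.png

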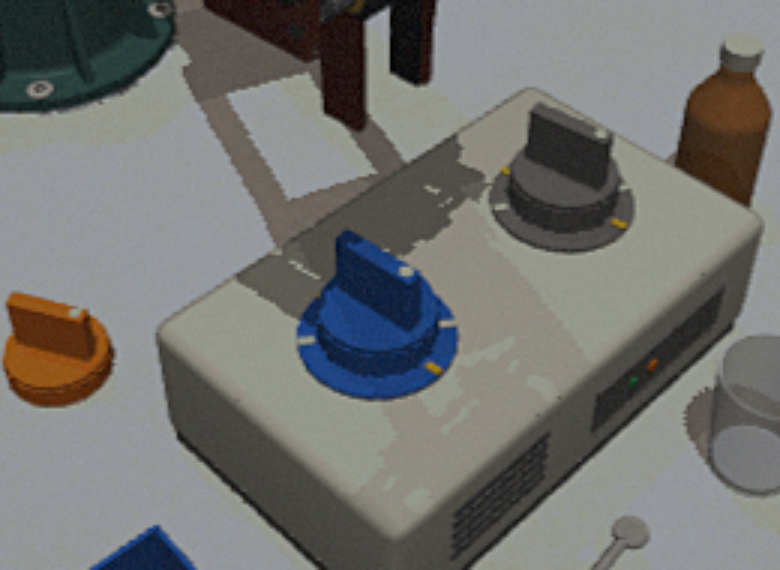

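View pics/w4.png

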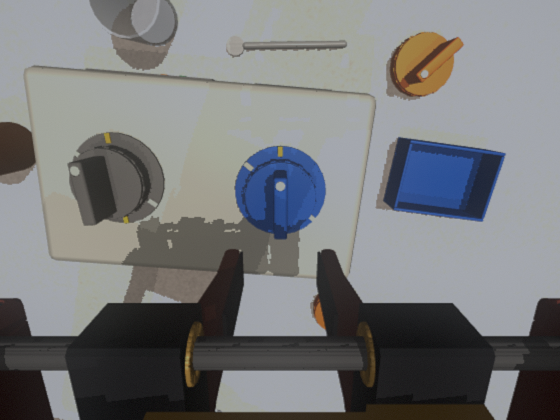

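The wrist view shows the bar in line with the yellow mark at (280,152), dot at (280,186), with the hand clear. The scene view shows the cap level and low. One numeric check before handing in.

Run:
```python
import pickle
from h import *
for n,z in (("top",.17),("scene",.17)):
    D=pickle.load(open(n+"4.pkl","rb")); P=cloud(D)
    m=(P[...,2]>.174)&(P[...,2]<.2)&(np.hypot(P[...,0]-.52,P[...,1]+.207)<.045)
    q=P[m]; print(n,len(q),q.mean(0),np.median(q[:,2])) 
    if len(q)>10:
        w,v=np.linalg.eigh(np.cov(q[:,:2].T)); print("yaw",np.degrees(np.arctan(v[1,1]/v[0,1])))
    m=(P[...,2]>.165)&(np.hypot(P[...,0]-.536,P[...,1]+.04)<.05); print("grey",P[m].mean(0))
    D=pickle.load(open(n+"0.pkl","rb")); P=cloud(D); m=(P[...,2]>.165)&(np.hypot(P[...,0]-.536,P[...,1]+.04)<.05); print("grey0",P[m].mean(0))
```

```text
top 96 [ 0.52377459 -0.20496709  0.17894016] 0.17905353295256043
yaw -3.045986396105512
grey [ 0.57425291 -0.0340654   0.17828805]
grey0 [ 0.55039475 -0.03728496  0.1787559 ]
scene 201 [ 0.52194467 -0.20758173  0.17790849] 0.17807739052513877
yaw -5.4062593001453765
grey [ 0.55139482 -0.04177179  0.17461102]
grey0 [ 0.55128511 -0.04192464  0.17463502]
```

The bar top is at 0.179 m and its yaw is within about 3° of home. In the scene view the grey cap hasn't moved. In the top view its reading shifted 24 mm, probably because the arm partly covers it there. Handing in.

```bash
python3 -c "
from bench import *
print(current_clock(),current_force()); close_job()"
```

```text
12.675 [-0.67856751 -0.07665332  0.3339425 ]
the job is handed in; nothing more can be done
```

The blue cap is down and home, and I handed the job in at 12.7 s with the gripper well clear above it.

I gripped the cap's bar and turned it about 50° anticlockwise. I then lowered it 9.2 mm into the thread start, turned it 51° clockwise to the home line and let go.

**Last checks on the blue cap:**
- **Height:** the bar's top is at 0.179 m, down from 0.188 m, which is where a dropped cap should be.
- **Position:** the centre is within about 4 mm of my estimate of the neck's axis.
- **Angle:** the bar's yaw reads -3.0° (top camera) and -5.4° (scene camera), against a home line of about -5.6°. The dotted end points at the yellow mark on the neck's +x side.
- **Level:** I judged this by eye only; it looks level in the scene picture.

**Grey cap:** the scene camera shows it unmoved, to about 0.2 mm. The top camera's reading shifted by 24 mm. I put that down to the arm partly covering the cap in that view, but I did not check the top picture to confirm it.

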